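# Take the two stacks on the cooktop apart and put each thing in its place

## Robot

A 6-joint arm with a two-finger parallel gripper is mounted at the origin on a cart in front of the work surface, level with it; the furniture and walls round the work are solid. World frame = base frame: x ahead of the robot, y to its left, z up, the work surface at z = 0. Lengths are in m, angles in rad, forces in N, time in s.
With the tool pointing down it reaches from about 0.225 to 0.875 m from the base axis. Payload 3.4 kg.
Tool frame: the origin (TCP) lies at the very end of the fingers, on their centre line; the grasp point (between the pads) lies 19 mm behind it (manip.hold_point_z is the distance from the TCP to the grasp point, in m); z points along the fingers, y is the line along which they close (so a half turn about z gives the same grasp; the last joint's range is limited). The gripper opens to 85 mm and grips with 20 to 120 N. Pads are 22 mm wide; open, the fingers measure 114 mm over their backs; the gripper's body (76 mm by 85 mm) begins 54 mm behind the grasp point. The pads swing forward as they close: fully open they stand 13 mm farther back than shut.
Start: joints at [-1.355, 0.276, 1.505, -0, 1.361, -0.121], TCP at [0.19, -0.543, 0.231] pointing down, gripper open.
Joint ranges: [-2.89, 2.89], [-0.75, 2.08], [0.22, 2.7], [-1.18, 4.32], [0.11, 2.71], [-2.7, 2.7]. Speed limits (rad/s): [2.57, 2.57, 3.14, 3.14, 3.14, 3.14].

## Interface

Orientations are given as a unit quaternion [w, x, y, z].
In Python, from rig import readout, viewer, order, manip gives the robot as it stands. The module is installed in compiled form; this text tells all that it offers.
- The arm moves only by the tool send_rows, never from a script. Its arguments are lists of equal length, an entry for each row: "xyz": the shift along the world's x, y, z in m, a list of three; "delta_rot": the turn, a rotation vector about the world's x, y, z in degrees, a list of three. In form: {"xyz": [[tx, ty, tz], ...], "delta_rot": [[wx, wy, wz], ...]}. A call has 1 to 12 rows; each row shifts and turns the commanded pose from where the row before left it; what a row does not reach is not made up. A row lasts 1/10 s, in which the tool goes at most 50 mm and 8.59 degrees, less where a joint would pass 70% of its speed; a pose out of reach is approached as far as the arm can. A call with a gripper value outside its range is refused whole. "gripper" is the finger opening in m, from 0 to 0.0854, set as the call begins (left out, the last holds). The fingers move at their own pace and stop on an object; "force" is the grip in N (left out, the last holds). Time passes only in rows, so rows that do not move let the fingers close. It gives the time, the measured TCP pose, the force, the opening and the grip force at its end, in the units of the state.
- readout.get_state(): the state, without advancing time (a new reading comes with each control period).
- viewer.get_image(name): name is "side" or "top"; returns a dict with "color" (420x560x3 uint8, red, green, blue), "depth" (420x560 float32, m along the optical axis (not along the pixel's ray), 0 where there is no reading), "K" (3x3 intrinsics, pixels), "dist" ([k1, k2, p1, p2, k3] as OpenCV has them; the pictures are not rectified), "camera_from_world" (4x4, takes a point from world to camera coordinates). Camera axes: x right, y up, looking along -z (the intrinsics and any distortion apply to the point x, -y, -z); pixel columns grow to the right and rows downward; lengths in m; the calibration is good to about 2 mm. A picture is of the moment at which its call begins.
- order.sign_off(): hands the job in; it is judged then, once.
The state is a dict: "clock": time; "qpos": joint angles; "qd": joint speeds; "effort": joint torques, N m; "position": TCP position; "ee_rot": TCP orientation; "contact_force": force on the tool from outside, world axes, zero at the start; "moment": the same for the moment, N m; "width": finger opening in m; "gripper_force": force on a finger pad.
Only numpy, scipy, OpenCV 4.12 (cv2) and the standard library are available. Lean on these libraries where they do the work, as an engineer would, in place of code of your own. Each camera call takes 0.05 s, during which the arm holds its last target. There are 200 camera calls.

## Task

Take the two little stacks on the cooktop apart and set the honey jar on the round flat coaster, the tin on the square flat coaster, the salt shaker in the round dish and the brown jar in the small square box. Each shall stand upright in the middle of its place, set down and not dropped or tipped over, and the apple among the places and the lone spice jar beside the stacks stay where they are.

Things in the scene. Friction and masses are not known exactly. Their poses are not given: they have to be found in the camera images.
- honey_jar: Glass honey jar with flat black lid, 65 mm across, 86 mm tall, about 0.33 kg; stands on the cooktop glass (z = 0.004) at the bottom of one stack, with the brown jar standing on its lid. A microwave hangs over the cooktop with its front at x = 0.6 and underside 0.55 m up. Upright; origin: centre of its underside, z up; round, so yaw does not matter.
- small_tin: White food tin with a coloured label band, 57 mm across, 72 mm tall, about 0.18 kg; stands on the cooktop glass (z = 0.004) at the bottom of the other stack, with the salt shaker standing on its lid. Upright; origin: centre of its underside, z up; round, so yaw does not matter.
- salt_shaker: Clear salt shaker with white salt and a domed grey cap, 44 mm across up to 66 mm height, the cap 34 mm across, 90 mm tall, about 0.1 kg; on top of the tin. Upright; origin: centre of its underside, z up; round, so yaw does not matter.
- brown_jar: Brown jar with ribbed blue lid, 46 mm across, 88 mm tall, about 0.09 kg; on top of the honey jar. Upright; origin: centre of its underside, z up; round, so yaw does not matter.
- round_coaster: Flat round cork coaster, 86 mm across, 8 mm thick; place of the honey jar. Origin: centre of its underside; its top is 8 mm above. It stands fixed on the granite worktop (z = 0), its x,y place shuffled among five with the other three places and the apple. Wall cabinets hang 0.52 m above the worktop, some 0.1 m behind and to the left of the five spots, so lift no higher than needed.
- square_coaster: Flat square dark wooden coaster, 84 x 84 mm, 9 mm thick; place of the tin. Origin: centre of its underside; its top is 9 mm above; x, y along its sides. It stands fixed on the granite worktop (z = 0), its x,y place shuffled among five with the other three places and the apple. Wall cabinets hang 0.52 m above the worktop, some 0.1 m behind and to the left of the five spots, so lift no higher than needed.
- dish: Round white ceramic dish with a raised flaring rim, 86 mm across the rim, 16 mm high, inner floor about 60 mm across and 5 mm above the worktop; place of the salt shaker. Origin: centre of its underside. It stands fixed on the granite worktop (z = 0), its x,y place shuffled among five with the other three places and the apple. Wall cabinets hang 0.52 m above the worktop, some 0.1 m behind and to the left of the five spots, so lift no higher than needed.
- wooden_box: Open square light wooden box, 84 x 84 mm outside, 74 x 74 mm inside, walls 26 mm high, inner floor 5 mm above the worktop; place of the brown jar. Origin: centre of its underside; x, y along its sides. It stands fixed on the granite worktop (z = 0), its x,y place shuffled among five with the other three places and the apple. Wall cabinets hang 0.52 m above the worktop, some 0.1 m behind and to the left of the five spots, so lift no higher than needed.
- apple: Red apple, 77 mm across, 73 mm tall, loose bystander standing on the worktop in one of the five spots; must stay put. Origin: centre of its underside.
- spice_jar: Glass spice jar with dark lid, 44 mm across, 105 mm tall, loose bystander standing alone on the cooktop glass beside or between the two stacks; must stay put. Origin: centre of its underside.

How it is judged:
At the end, for the whole second after the job is handed in: Honey jar on the round coaster, tin on the square coaster, salt shaker in the dish, brown jar in the box: each at rest, upright within 6 degrees, down on its place (height within 4 mm), centre within 15 mm of its centre. Apple and spice jar within 25 mm of their starts (horizontal distance between honey_jar and round_coaster below 0.015 m and z of honey_jar in the frame of round_coaster between 0.004 and 0.013 m and angle between each of honey_jar, small_tin, salt_shaker, brown_jar's own z axis and vertical below 0.1 rad and linear speed of each of honey_jar, small_tin, salt_shaker, brown_jar below 0.02 m/s and horizontal distance between small_tin and square_coaster below 0.015 m and z of small_tin in the frame of square_coaster between 0.005 and 0.014 m and horizontal distance between salt_shaker and dish below 0.015 m and z of salt_shaker in the frame of dish between 0.001 and 0.01 m and horizontal distance between brown_jar and wooden_box below 0.015 m and z of brown_jar in the frame of wooden_box between 0.001 and 0.01 m and distance of each of apple, spice_jar from where it was at the start of the episode below 0.025 m); the robot touches nothing.
It fails at once if one of the four things is tipped by more than 30 degrees (angle between any of honey_jar, small_tin, salt_shaker, brown_jar's own z axis and vertical above 0.52 rad).
It fails at once if one of the four things is dropped (falls freely by about 2 cm or more) ((linear speed of honey_jar above 0.6 m/s and contact force between honey_jar and anything else below 0.05 N) or (linear speed of small_tin above 0.6 m/s and contact force between small_tin and anything else below 0.05 N) or (linear speed of salt_shaker above 0.6 m/s and contact force between salt_shaker and anything else below 0.05 N) or (linear speed of brown_jar above 0.6 m/s and contact force between brown_jar and anything else below 0.05 N)).
It fails at once if the apple or the bystanding spice jar is pushed away by more than 25 mm (distance of any of apple, spice_jar from where it was at the start of the episode above 0.025 m).
It also fails if it takes over 93 s, if anything falls off the work surface, if the arm or the gripper's body presses on something with over 40 N, if the wrist force passes 120 N, or if a joint passes its speed limit or range.

## Working session

There is one attempt and no reset: what is moved stays moved. The work goes in short steps, Python scripts to look and compute and a tool call to move; the robot and the scene stay as the last step left them, time stands still between calls to the robot, and variables do not carry over. Pictures are saved under pics/ and viewed, at most 15 in all, crops included, and the job is handed in when it is done.

Besides the shell and the picture viewer there is one more tool, called after "Emit:" by a JSON object that holds its "method" and its "body", one argument or row to a line. send_rows: Moves the arm, as the interface text tells. Its arguments: {"type":"object","properties":{"xyz":{"type":"array"},"delta_rot":{"type":"array"},"gripper":{"type":"number"},"force":{"type":"number"}},"required":["xyz","delta_rot"]}

```bash
mkdir -p pics
cat > h.py <<'E'
import numpy as np, cv2
from rig import readout, viewer, order, manip
def grab(n):
    d=viewer.get_image(n); np.savez(f'{n}.npz',**d); return d
def load(n): return dict(np.load(f'{n}.npz'))
def world(d,pts,z=None):
    "pixels (u,v) -> world, from depth, or on plane z"
    pts=np.float64(pts).reshape(-1,2); T=np.linalg.inv(d['camera_from_world'])
    n=cv2.undistortPoints(pts[:,None],d['K'],d['dist'])[:,0]
    r=np.c_[n[:,0],-n[:,1],-np.ones(len(n))]
    if z is None:
        dep=np.array([d['depth'][int(v),int(u)] for u,v in pts]); return (r*dep[:,None])@T[:3,:3].T+T[:3,3]
    rw=r@T[:3,:3].T; s=(z-T[2,3])/rw[:,2]; return rw*s[:,None]+T[:3,3]
def cloud(d):
    h,w=d['depth'].shape; u,v=np.meshgrid(np.arange(w),np.arange(h))
    P=world(d,np.c_[u.ravel(),v.ravel()]).reshape(h,w,3); P[d['depth']<=0]=np.nan; return P
def save(d,name,crop=None,s=1):
    im=d['color'][...,::-1]
    if crop: x0,y0,x1,y1=crop; im=im[y0:y1,x0:x1]
    cv2.imwrite(f'pics/{name}.png',cv2.resize(im,None,fx=s,fy=s,interpolation=cv2.INTER_CUBIC))
E
python3 - <<'E'
from h import *
for n in('top','side'):
    d=grab(n); save(d,n+'0',s=1.42); print(n,np.linalg.inv(d['camera_from_world'])[:3,3],d['K'][0,0])
print(readout.get_state(),manip.hold_point_z)
E
```

```text
top [ 0.20789445 -0.08055209  1.48581044] 494.8435534772658
side [ 0.39522491 -1.06734044  1.07839151] 502.8239702466231
{'clock': 0.1, 'qpos': array([-1.35496439e+00,  2.76531071e-01,  1.50599205e+00,  1.40368205e-05,
        1.36073799e+00, -1.20981029e-01]), 'qd': array([-0.00169504, -0.00196608, -0.00153554,  0.00168448, -0.00094048,
       -0.000799  ]), 'effort': array([ 2.35653890e-03, -4.17700231e+01, -2.46404368e+01, -1.08659976e-04,
        5.81558706e-03,  6.72885790e-06]), 'position': array([ 0.18993373, -0.54222035,  0.23053239]), 'ee_rot': array([-8.33616206e-04,  9.85853013e-01,  1.67610084e-01, -3.26936562e-05]), 'contact_force': array([-0.14315787, -0.14580095, -0.18388577]), 'moment': array([ 0.02067193, -0.01154757,  0.04895618]), 'gripper_force': 0.0, 'width': 0.08540036253040272} 0.0187
```

View pics/top0.png

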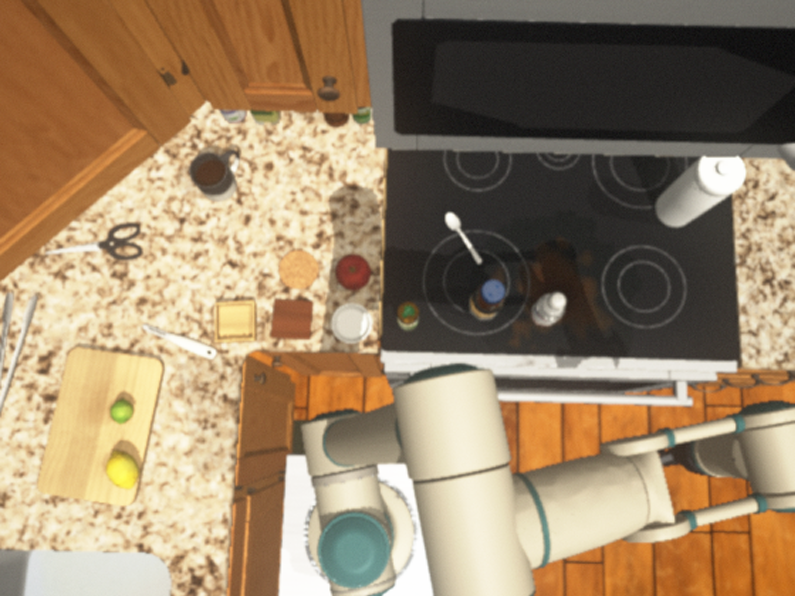

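View pics/side0.png

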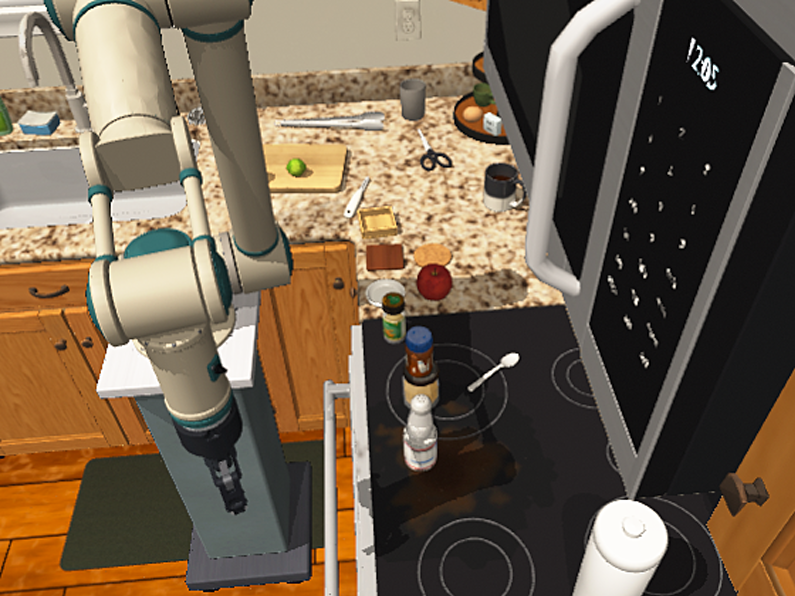

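The top view shows the brown jar's lid at (491,291) and the salt cap at (555,300). The spice jar is at (407,310) and the apple at (352,271). The places are the round coaster (299,269), square coaster (292,318), box (235,321) and dish (351,323). The side view agrees. Next I'll measure them in enlarged crops.

Run:
```python
from h import *
d=load('top'); s=load('side')
for n,p in dict(brown=(491,291),salt=(555,300),spice=(407,310),apple=(352,271),rc=(299,269),sq=(292,318),box=(235,321),dish=(351,323)).items():
    print(n,world(d,np.array(p)/1.42)[0].round(3))
save(d,'c1',(145,165,275,255),6); save(d,'c2',(275,180,405,240),6)
```

```text
brown [ 0.469 -0.243  0.177]
salt [ 0.458 -0.367  0.165]
spice [ 0.439 -0.085  0.111]
apple [0.528 0.031 0.057]
rc [0.541 0.15  0.002]
sq [0.432 0.158 0.01 ]
box [0.423 0.279 0.006]
dish [0.426 0.033 0.001]
```

View pics/c1.png

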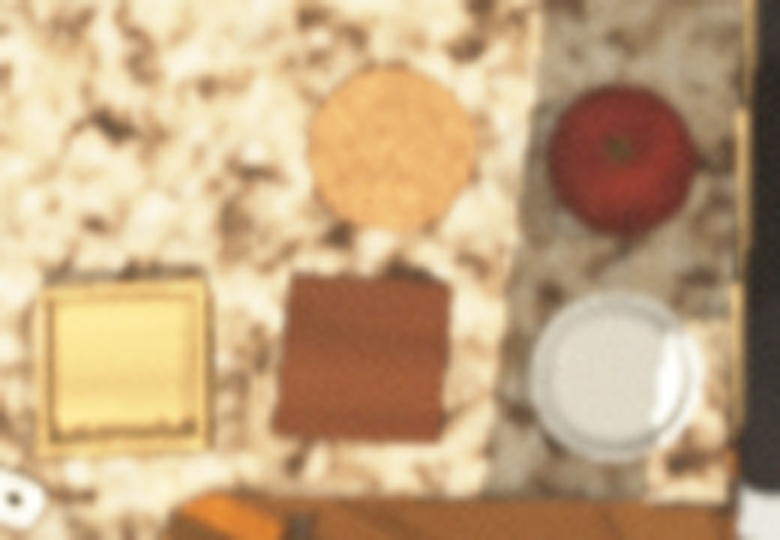

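View pics/c2.png

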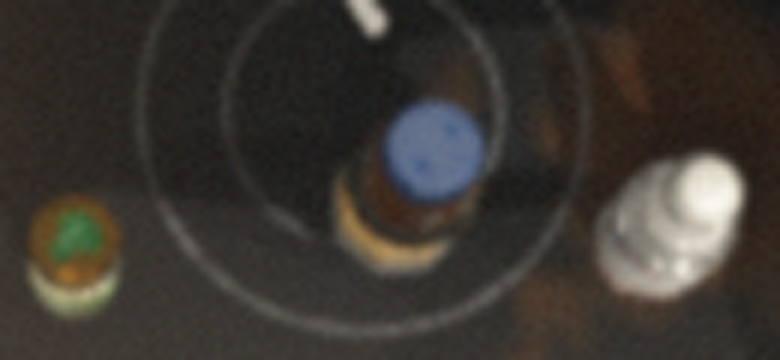

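The crops give these centres (crop pixels):

| Item | Centre |
|---|---|
| Round coaster | (393,148) |
| Square coaster | (364,357) |
| Box rim | (125,368) |
| Dish | (616,375) |
| Apple | (622,160) |
| Brown lid (second crop) | (435,150) |
| Salt cap (second crop) | (710,190) |
| Spice lid (second crop) | (75,238) |

The depth heights match the known sizes.

Run:
```python
from h import *
d=load('top'); s=load('side')
f=lambda x,y,o,z:world(d,(np.array([x,y])+.5)/6-.5+np.array(o),z)[0].round(4)
A=(145,165);B=(275,180)
for n,p in dict(rc=(393,148,A,.008),sq=(364,357,A,.009),box=(125,368,A,.026),dish=(616,375,A,.016),apple=(622,160,A,.04),brown=(435,150,B,.178),salt=(710,190,B,.158),spice=(75,238,B,.107)).items(): print(n,f(*p))
print('sizes',f(310,148,A,.008)-f(476,148,A,.008),f(435,100,B,.178)-f(435,199,B,.178), 'sq edge',f(290,275,A,.009)-f(450,283,A,.009),'box edge',f(42,287,A,.026)-f(207,280,A,.026))
# cluster check with both clouds: mid of side cloud slices
P=cloud(s);Q=cloud(d)
for n,c,zs in (('brown',(.469,-.243),(.1,.15)),('honey',(.469,-.243),(.02,.08)),('salt',(.458,-.367),(.09,.13)),('tin',(.458,-.367),(.01,.07)),('apple',(.52,.03),(.03,.05)),('spice',(.435,-.085),(.02,.08)),('saltcap',(.458,-.367),(.145,.17)),('box',(.423,.279),(.02,.03)),('dish',(.426,.033),(.01,.02)),('sq',(.43,.158),(.006,.012))):
    r=[]
    for C in (P,Q):
        m=(abs(C[...,0]-c[0])<.055)&(abs(C[...,1]-c[1])<.055)&(C[...,2]>zs[0])&(C[...,2]<zs[1]); q=C[m]
        if len(q)>10: r+=[len(q),np.percentile(q[:,:2],[2,98],axis=0).round(3).tolist()]
    print(n,r)
save(s,'s1',(255,180,335,340),3.7)
```

```text
rc [0.5401 0.1508 0.008 ]
sq [0.4319 0.1593 0.009 ]
box [0.4204 0.2747 0.026 ]
dish [0.4253 0.0318 0.016 ]
apple [0.5301 0.0314 0.04  ]
brown [ 0.4702 -0.2468  0.178 ]
salt [ 0.4593 -0.3744  0.158 ]
spice [ 0.4374 -0.0867  0.107 ]
sizes [-0.0025  0.0845  0.    ] [0.0453 0.0002 0.    ] sq edge [0.0018 0.081  0.    ] box edge [-0.0058  0.0819  0.    ]
brown [245, [[0.447, -0.267], [0.492, -0.245]], 68, [[0.446, -0.263], [0.475, -0.223]]]
honey [273, [[0.441, -0.276], [0.505, -0.241]], 87, [[0.439, -0.266], [0.482, -0.215]]]
salt [205, [[0.439, -0.391], [0.478, -0.369]], 76, [[0.437, -0.389], [0.472, -0.352]]]
tin [319, [[0.432, -0.401], [0.485, -0.377]], 133, [[0.417, -0.39], [0.488, -0.331]]]
apple [136, [[0.494, -0.002], [0.566, 0.032]], 65, [[0.491, -0.004], [0.562, 0.066]]]
spice [234, [[0.414, -0.105], [0.457, -0.084]], 46, [[0.412, -0.108], [0.431, -0.066]]]
saltcap [173, [[0.446, -0.385], [0.476, -0.358]], 125, [[0.443, -0.386], [0.474, -0.356]]]
box [145, [[0.378, 0.237], [0.464, 0.327]], 176, [[0.378, 0.234], [0.462, 0.319]]]
dish [146, [[0.385, 0.001], [0.463, 0.08]], 171, [[0.383, -0.007], [0.465, 0.074]]]
sq [351, [[0.384, 0.123], [0.476, 0.205]], 485, [[0.389, 0.119], [0.47, 0.2]]]
```

View pics/s1.png

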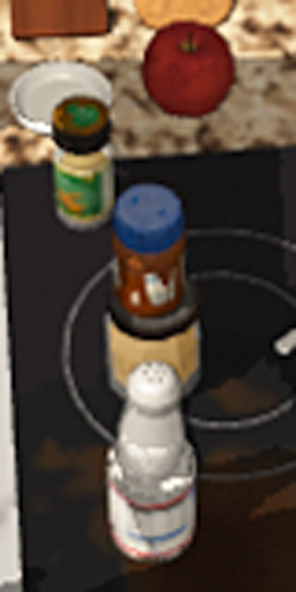

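Emit:
{"method": "send_rows", "body": {
  "xyz": [
    [0.03,0.019,0],
    [0.03,0.019,0],
    [0.03,0.019,0],
    [0.03,0.019,0],
    [0.03,0.019,0],
    [0.03,0.019,0],
    [0.03,0.019,0],
    [0.03,0.019,0],
    [0.029,0.019,0],
    [0,0,0],
    [0,0,0]
  ],
  "delta_rot": [
    [0,0,0],
    [0,0,-4],
    [0,0,-4],
    [0,0,-4],
    [0,0,-4],
    [0,0,-3.3],
    [0,0,0],
    [0,0,0],
    [0,0,0],
    [0,0,0],
    [0,0,0]
  ],
  "gripper": 0.07,
  "force": 40
}}

```text
clock: 1.2
position: [0.4591, -0.3711, 0.2307]
ee_rot: [-0.0, 1.0, 0.001, -0.001]
contact_force: [0.2, -0.5, 0.5]
width: 0.0698
gripper_force: 0.0
```

Emit:
{"method": "send_rows", "body": {
  "xyz": [
    [0,0,-0.025],
    [0,0,-0.03],
    [0,0,-0.03],
    [0,0,-0.025],
    [0,0,-0.015],
    [0,0,-0.007],
    [0,0,0],
    [0,0,0]
  ],
  "delta_rot": [
    [0,0,0],
    [0,0,0],
    [0,0,0],
    [0,0,0],
    [0,0,0],
    [0,0,0],
    [0,0,0],
    [0,0,0]
  ]
}}

```text
clock: 2.0
position: [0.459, -0.3726, 0.1001]
ee_rot: [0.001, 1.0, -0.0, 0.0]
contact_force: [-0.1, 0.3, 1.0]
width: 0.0702
gripper_force: 0.0
```

Run:
```python
from h import *
a=grab('side'); save(a,'s2',(235,150,355,350),3)
```

```text
(no output)
```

View pics/s2.png

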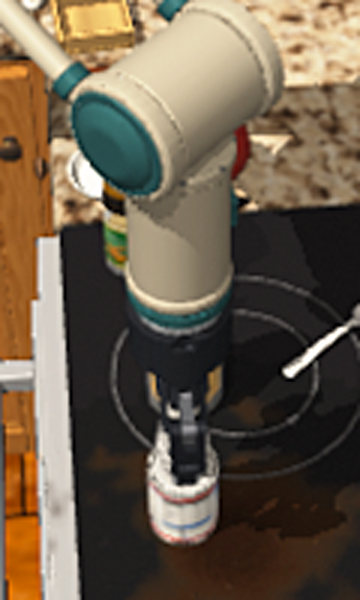

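The finger stands in front of the salt shaker's middle (185,440), just above the tin's lid, so the grasp is lined up. I'll close and lift.

Emit:
{"method": "send_rows", "body": {
  "xyz": [
    [0,0,0],
    [0,0,0],
    [0,0,0],
    [0,0,0],
    [0,0,0],
    [0,0,0],
    [0,0,0],
    [0,0,0]
  ],
  "delta_rot": [
    [0,0,0],
    [0,0,0],
    [0,0,0],
    [0,0,0],
    [0,0,0],
    [0,0,0],
    [0,0,0],
    [0,0,0]
  ],
  "gripper": 0.03,
  "force": 40
}}

```text
clock: 2.85
position: [0.4595, -0.3715, 0.1004]
ee_rot: [0.0, 1.0, 0.0, 0.001]
contact_force: [-0.1, 1.7, 6.3]
width: 0.0399
gripper_force: 40.1
```

Emit:
{"method": "send_rows", "body": {
  "xyz": [
    [0,0,0.005],
    [0,0,0.01],
    [0,0,0.02],
    [0,0,0.03],
    [0,0,0.03],
    [0,0,0.02],
    [0,0,0.005],
    [0,0,0],
    [0,0,0]
  ],
  "delta_rot": [
    [0,0,0],
    [0,0,0],
    [0,0,0],
    [0,0,0],
    [0,0,0],
    [0,0,0],
    [0,0,0],
    [0,0,0],
    [0,0,0]
  ]
}}

```text
clock: 3.75
position: [0.4584, -0.3712, 0.2181]
ee_rot: [-0.001, 1.0, -0.0, -0.001]
contact_force: [0.3, -0.2, -1.4]
width: 0.0401
gripper_force: 40.4
```

Run:
```python
from h import *
a=grab('side'); b=grab('top')
print(readout.get_state()['position'])
save(a,'s3',(240,120,360,340),2.7)
for C in (cloud(a),cloud(b)):
  for n,c,zs in (('tin',(.4585,-.372),(.01,.065)),('tintop',(.4585,-.372),(.07,.08)),('brownlid',(.47,-.245),(.165,.185)),('saltlow',(.4585,-.372),(.185,.205))):
    m=(abs(C[...,0]-c[0])<.045)&(abs(C[...,1]-c[1])<.045)&(C[...,2]>zs[0])&(C[...,2]<zs[1]); q=C[m]
    if len(q)>10: print(n,len(q),np.percentile(q,[2,98],axis=0).round(3).tolist())
```

```text
[ 0.45834951 -0.37110199  0.21770164]
tin 288 [[0.431, -0.401, 0.011], [0.485, -0.378, 0.064]]
tintop 379 [[0.434, -0.398, 0.07], [0.484, -0.344, 0.078]]
saltlow 35 [[0.441, -0.388, 0.196], [0.475, -0.377, 0.205]]
tintop 155 [[0.434, -0.402, 0.07], [0.479, -0.353, 0.078]]
brownlid 226 [[0.448, -0.266, 0.167], [0.488, -0.226, 0.183]]
```

View pics/s3.png

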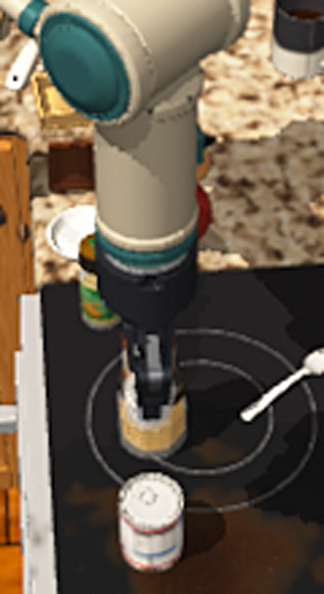

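The salt shaker hangs upright in the fingers (150,400) and the tin stands alone at (152,520). Now I'll carry the salt shaker to the dish.

Emit:
{"method": "send_rows", "body": {
  "xyz": [
    [0,0,0.016],
    [-0.001,0.015,0],
    [-0.002,0.03,0],
    [-0.004,0.045,0],
    [-0.004,0.045,0],
    [-0.004,0.045,0],
    [-0.004,0.045,0],
    [-0.004,0.045,0],
    [-0.004,0.045,0],
    [-0.004,0.045,0],
    [-0.001,0.03,0],
    [-0.001,0.014,0]
  ],
  "delta_rot": [
    [0,0,0],
    [0,0,0],
    [0,0,0],
    [0,0,0],
    [0,0,0],
    [0,0,0],
    [0,0,0],
    [0,0,0],
    [0,0,0],
    [0,0,0],
    [0,0,0],
    [0,0,0]
  ]
}}

```text
clock: 5.05
position: [0.4239, 0.0357, 0.2344]
ee_rot: [-0.001, 1.0, 0.002, -0.001]
contact_force: [0.9, -0.0, -1.2]
width: 0.0401
gripper_force: 40.5
```

Emit:
{"method": "send_rows", "body": {
  "xyz": [
    [0,0,0],
    [0,0,-0.02],
    [0,0,-0.035],
    [0,0,-0.035],
    [0,0,-0.035],
    [0,0,-0.025],
    [0,0,-0.015],
    [0,0,0],
    [0,0,0]
  ],
  "delta_rot": [
    [0,0,0],
    [0,0,0],
    [0,0,0],
    [0,0,0],
    [0,0,0],
    [0,0,0],
    [0,0,0],
    [0,0,0],
    [0,0,0]
  ]
}}

```text
clock: 5.95
position: [0.4258, 0.0319, 0.0702]
ee_rot: [0.0, 1.0, -0.0, -0.0]
contact_force: [0.5, 0.1, -0.9]
width: 0.0404
gripper_force: 40.6
```

Run:
```python
from h import *
a=grab('side'); b=grab('top'); print(readout.get_state()['position'],readout.get_state()['qpos'])
save(a,'s4',(220,120,340,280),3.7)
for C in (cloud(a),cloud(b)):
  for n,c,zs in (('dishrim',(.425,.033),(.01,.022)),('box',(.42,.2765),(.02,.03)),('sq',(.432,.159),(.006,.013)),('salt',(.425,.033),(.045,.06))):
    m=(abs(C[...,0]-c[0])<.05)&(abs(C[...,1]-c[1])<.05)&(C[...,2]>zs[0])&(C[...,2]<zs[1]); q=C[m]
    if len(q)>10: print(n,len(q),np.percentile(q,[2,98],axis=0).round(3).tolist())
```

```text
[0.42680307 0.03196532 0.07115513] [-8.79760950e-02  2.18741384e-01  2.04629639e+00 -2.08284960e-04
  8.74605757e-01  1.48336269e+00]
dishrim 109 [[0.385, 0.003, 0.011], [0.464, 0.072, 0.021]]
box 33 [[0.377, 0.237, 0.02], [0.391, 0.322, 0.029]]
sq 208 [[0.389, 0.122, 0.006], [0.473, 0.206, 0.013]]
salt 27 [[0.407, 0.013, 0.049], [0.443, 0.029, 0.06]]
dishrim 64 [[0.386, -0.009, 0.011], [0.427, 0.074, 0.019]]
box 170 [[0.378, 0.233, 0.02], [0.463, 0.32, 0.03]]
sq 298 [[0.39, 0.119, 0.006], [0.469, 0.2, 0.013]]
```

View pics/s4.png

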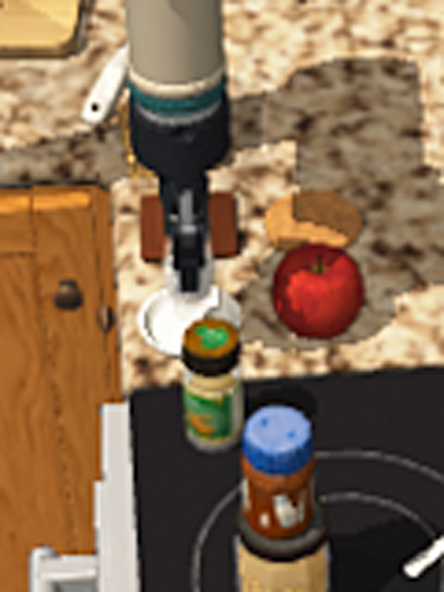

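The salt shaker is over the dish's middle (190,315 in the crop), clear of the spice jar. I'll lower it.

Emit:
{"method": "send_rows", "body": {
  "xyz": [
    [0,0,-0.015],
    [0,0,-0.012],
    [0,0,-0.006],
    [0,0,-0.004],
    [0,0,-0.003],
    [0,0,-0.001],
    [0,0,0],
    [0,0,0]
  ],
  "delta_rot": [
    [0,0,0],
    [0,0,0],
    [0,0,0],
    [0,0,0],
    [0,0,0],
    [0,0,0],
    [0,0,0],
    [0,0,0]
  ]
}}

```text
clock: 6.85
position: [0.4263, 0.0323, 0.0296]
ee_rot: [0.0, 1.0, 0.0, 0.0]
contact_force: [0.5, 0.1, -2.0]
width: 0.04
gripper_force: 40.6
```

Emit:
{"method": "send_rows", "body": {
  "xyz": [
    [0,0,-0.001],
    [0,0,0],
    [0,0,-0.001],
    [0,0,0],
    [0,0,0]
  ],
  "delta_rot": [
    [0,0,0],
    [0,0,0],
    [0,0,0],
    [0,0,0],
    [0,0,0]
  ]
}}

```text
clock: 7.35
position: [0.4265, 0.0323, 0.0293]
ee_rot: [0.0, 1.0, 0.0, 0.001]
contact_force: [-4.5, 0.3, 18.7]
width: 0.0404
gripper_force: 42.8
```

Emit:
{"method": "send_rows", "body": {
  "xyz": [
    [0,0,0.001],
    [0,0,0]
  ],
  "delta_rot": [
    [0,0,0],
    [0,0,0]
  ]
}}

```text
clock: 7.55
position: [0.4265, 0.0323, 0.0294]
ee_rot: [0.0, 1.0, 0.0, 0.001]
contact_force: [-3.0, 0.4, 10.6]
width: 0.0403
gripper_force: 41.9
```

Emit:
{"method": "send_rows", "body": {
  "xyz": [
    [0,0,0],
    [0,0,0],
    [0,0,0],
    [0,0,0],
    [0,0,0.02],
    [0,0,0.04],
    [0,0,0.045],
    [0,0,0.045],
    [0,0,0.045],
    [0,0,0.02]
  ],
  "delta_rot": [
    [0,0,0],
    [0,0,0],
    [0,0,0],
    [0,0,0],
    [0,0,0],
    [0,0,0],
    [0,0,0],
    [0,0,0],
    [0,0,0],
    [0,0,0]
  ],
  "gripper": 0.065
}}

```text
clock: 8.55
position: [0.4278, 0.0321, 0.2475]
ee_rot: [0.0, 1.0, -0.0, 0.004]
contact_force: [0.5, -0.4, -0.9]
width: 0.0651
gripper_force: 0.0
```

Emit:
{"method": "send_rows", "body": {
  "xyz": [
    [0.005,-0.03,0],
    [0.006,-0.04,0],
    [0.006,-0.04,0],
    [0.006,-0.04,0],
    [0.006,-0.04,0],
    [0.006,-0.04,0],
    [0.005,-0.03,0],
    [0.004,-0.018,0],
    [0,0,0],
    [0,0,0]
  ],
  "delta_rot": [
    [0,0,0],
    [0,0,0],
    [0,0,0],
    [0,0,0],
    [0,0,0],
    [0,0,0],
    [0,0,0],
    [0,0,0],
    [0,0,0],
    [0,0,0]
  ],
  "gripper": 0.07
}}

```text
clock: 9.55
position: [0.4697, -0.2447, 0.2429]
ee_rot: [-0.001, 1.0, -0.0, -0.001]
contact_force: [-0.2, -0.5, 0.1]
width: 0.0699
gripper_force: 0.0
```

Run:
```python
from h import *
a=grab('side'); print(readout.get_state()['position'])
save(a,'s5',(220,150,340,300),3.7); C=cloud(a)
for n,c,zs in (('salt',(.425,.033),(.03,.065)),('saltcap',(.425,.033),(.08,.1)),('brown',(.47,-.2455),(.1,.165)),('lid',(.47,-.2455),(.17,.183))):
    m=(abs(C[...,0]-c[0])<.035)&(abs(C[...,1]-c[1])<.035)&(C[...,2]>zs[0])&(C[...,2]<zs[1]); q=C[m]
    if len(q)>10: print(n,len(q),np.percentile(q,[2,98],axis=0).round(3).tolist())
```

```text
[ 0.46964535 -0.24424821  0.24310327]
salt 120 [[0.407, 0.015, 0.032], [0.446, 0.035, 0.064]]
saltcap 89 [[0.412, 0.019, 0.081], [0.442, 0.046, 0.098]]
brown 338 [[0.447, -0.266, 0.101], [0.492, -0.245, 0.164]]
lid 231 [[0.45, -0.265, 0.171], [0.491, -0.221, 0.182]]
```

View pics/s5.png

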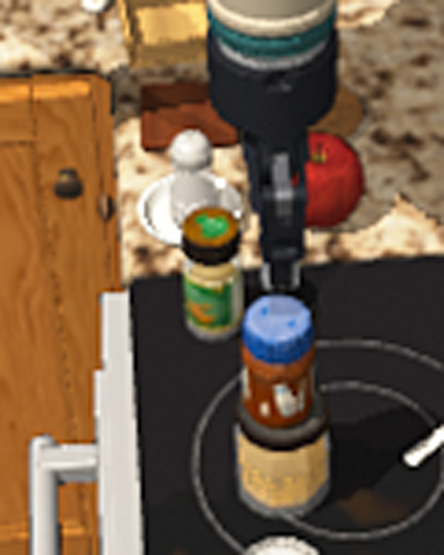

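The salt shaker stands upright in the dish at (190,190). The fingers are above the brown jar's lid (278,330). Down I go.

Emit:
{"method": "send_rows", "body": {
  "xyz": [
    [0,-0.001,-0.025],
    [0,0,-0.03],
    [0,0,-0.03],
    [0,0,-0.02],
    [0,0,-0.01],
    [0,0,-0.005],
    [0,0,0],
    [0,0,0]
  ],
  "delta_rot": [
    [0,0,0],
    [0,0,0],
    [0,0,0],
    [0,0,0],
    [0,0,0],
    [0,0,0],
    [0,0,0],
    [0,0,0]
  ]
}}

```text
clock: 10.4
position: [0.4707, -0.2469, 0.1244]
ee_rot: [0.001, 1.0, 0.0, 0.001]
contact_force: [0.0, -1.3, 0.8]
width: 0.0699
gripper_force: 0.0
```

Emit:
{"method": "send_rows", "body": {
  "xyz": [
    [0,0,0],
    [0,0,0],
    [0,0,0],
    [0,0,0],
    [0,0,0],
    [0,0,0],
    [0,0,0]
  ],
  "delta_rot": [
    [0,0,0],
    [0,0,0],
    [0,0,0],
    [0,0,0],
    [0,0,0],
    [0,0,0],
    [0,0,0]
  ],
  "gripper": 0.035,
  "force": 40
}}

```text
clock: 11.1
position: [0.4706, -0.2469, 0.1244]
ee_rot: [0.0, 1.0, -0.0, 0.001]
contact_force: [-0.7, 1.3, 5.8]
width: 0.0448
gripper_force: 40.2
```

Emit:
{"method": "send_rows", "body": {
  "xyz": [
    [0,0,0.003],
    [0,0,0.007],
    [0,0,0.015],
    [0,0,0.02],
    [0,0,0.015],
    [0,0,0.005],
    [0,0,0],
    [0,0,0]
  ],
  "delta_rot": [
    [0,0,0],
    [0,0,0],
    [0,0,0],
    [0,0,0],
    [0,0,0],
    [0,0,0],
    [0,0,0],
    [0,0,0]
  ]
}}

```text
clock: 11.9
position: [0.4695, -0.2465, 0.1877]
ee_rot: [-0.0, 1.0, -0.0, -0.001]
contact_force: [1.1, 0.4, -0.7]
width: 0.045
gripper_force: 40.8
```

Run:
```python
from h import *
a=grab('side'); print(readout.get_state()['position'])
C=cloud(a)
for n,c,zs in (('honey',(.47,-.2455),(.01,.085)),('honeytop',(.47,-.2455),(.085,.095)),('brown',(.47,-.2455),(.13,.15)),('lid',(.47,-.2455),(.2,.25))):
    m=(abs(C[...,0]-c[0])<.045)&(abs(C[...,1]-c[1])<.045)&(C[...,2]>zs[0])&(C[...,2]<zs[1]); q=C[m]
    if len(q)>10: print(n,len(q),np.percentile(q,[2,98],axis=0).round(3).tolist())
```

```text
[ 0.46943625 -0.24638116  0.18740604]
honey 457 [[0.441, -0.276, 0.012], [0.505, -0.243, 0.083]]
honeytop 411 [[0.444, -0.274, 0.086], [0.501, -0.215, 0.094]]
lid 168 [[0.447, -0.281, 0.201], [0.492, -0.236, 0.243]]
```

Emit:
{"method": "send_rows", "body": {
  "xyz": [
    [-0.004,0.02,0],
    [-0.004,0.04,0],
    [-0.004,0.045,0],
    [-0.004,0.045,0],
    [-0.004,0.045,0],
    [-0.004,0.045,0],
    [-0.004,0.045,0],
    [-0.004,0.045,0],
    [-0.004,0.045,0],
    [-0.004,0.045,0],
    [-0.004,0.045,0],
    [-0.004,0.035,0]
  ],
  "delta_rot": [
    [0,0,0],
    [0,0,0],
    [0,0,0],
    [0,0,0],
    [0,0,0],
    [0,0,0],
    [0,0,0],
    [0,0,0],
    [0,0,0],
    [0,0,0],
    [0,0,0],
    [0,0,0]
  ]
}}

```text
clock: 13.15
position: [0.4199, 0.256, 0.1877]
ee_rot: [-0.0, 1.0, 0.001, -0.001]
contact_force: [-0.1, -0.3, -0.0]
width: 0.0452
gripper_force: 40.9
```

Emit:
{"method": "send_rows", "body": {
  "xyz": [
    [0,0.0225,0],
    [0,0,0],
    [0,0,-0.02],
    [0,0,-0.03],
    [0,0,-0.03],
    [0,0,-0.02],
    [0,0,-0.01],
    [0,0,0],
    [0,0,0],
    [0,0,0]
  ],
  "delta_rot": [
    [0,0,0],
    [0,0,0],
    [0,0,0],
    [0,0,0],
    [0,0,0],
    [0,0,0],
    [0,0,0],
    [0,0,0],
    [0,0,0],
    [0,0,0]
  ]
}}

```text
clock: 14.15
position: [0.4229, 0.2761, 0.0795]
ee_rot: [-0.0, 1.0, -0.0, 0.001]
contact_force: [-0.5, 0.1, -0.4]
width: 0.045
gripper_force: 41.0
```

Run:
```python
from h import *
a=grab('side'); b=grab('top'); print(readout.get_state()['position'],readout.get_state()['qpos'])
save(a,'s6',(220,100,340,220),4.5)
for C in (cloud(a),cloud(b)):
  for n,c,zs in (('box',(.42,.2765),(.02,.03)),('brown',(.42,.276),(.045,.06)),('brownlid',(.42,.276),(.11,.14))):
    m=(abs(C[...,0]-c[0])<.05)&(abs(C[...,1]-c[1])<.05)&(C[...,2]>zs[0])&(C[...,2]<zs[1]); q=C[m]
    if len(q)>10: print(n,len(q),np.percentile(q,[2,98],axis=0).round(3).tolist())
```

```text
[0.42274624 0.27607283 0.07940832] [ 4.40703008e-01  3.07943240e-01  1.88005698e+00 -1.29810086e-04
  9.51376030e-01  2.01163871e+00]
box 116 [[0.377, 0.236, 0.021], [0.465, 0.323, 0.03]]
brown 38 [[0.401, 0.253, 0.047], [0.444, 0.276, 0.06]]
brownlid 74 [[0.401, 0.226, 0.111], [0.444, 0.284, 0.138]]
box 71 [[0.378, 0.232, 0.02], [0.464, 0.287, 0.029]]
brown 12 [[0.398, 0.252, 0.05], [0.413, 0.276, 0.06]]
brownlid 41 [[0.399, 0.233, 0.112], [0.422, 0.272, 0.136]]
```

View pics/s6.png

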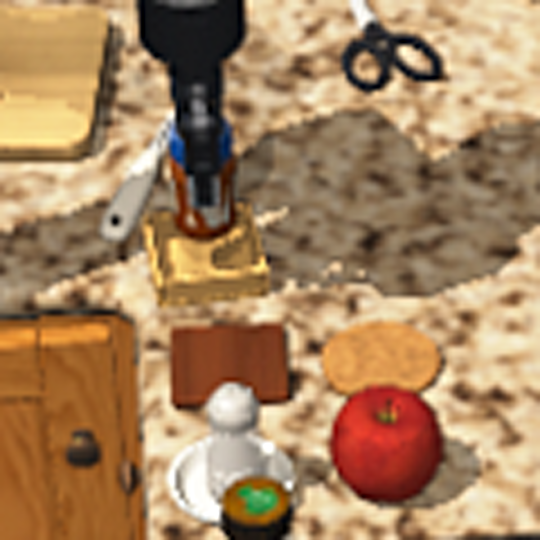

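The brown jar is upright above the box, whose inside floor is centred near (205,255). I'll lower it.

Emit:
{"method": "send_rows", "body": {
  "xyz": [
    [0,0,-0.014],
    [0,0,-0.012],
    [0,0,-0.007],
    [0,0,-0.004],
    [0,0,-0.002],
    [0,0,-0.001],
    [0,0,0],
    [0,0,-0.001],
    [0,0,0],
    [0,0,0]
  ],
  "delta_rot": [
    [0,0,0],
    [0,0,0],
    [0,0,0],
    [0,0,0],
    [0,0,0],
    [0,0,0],
    [0,0,0],
    [0,0,0],
    [0,0,0],
    [0,0,0]
  ]
}}

```text
clock: 15.25
position: [0.4225, 0.276, 0.0395]
ee_rot: [-0.0, 1.0, 0.0, 0.001]
contact_force: [-3.0, -1.6, 12.4]
width: 0.045
gripper_force: 40.8
```

Emit:
{"method": "send_rows", "body": {
  "xyz": [
    [0,0,0.001],
    [0,0,0],
    [0,0,0],
    [0,0,0],
    [0,0,0],
    [0,0,0.02],
    [0,0,0.04],
    [0,0,0.045],
    [0,0,0.04],
    [0,0,0.015]
  ],
  "delta_rot": [
    [0,0,0],
    [0,0,0],
    [0,0,0],
    [0,0,0],
    [0,0,0],
    [0,0,0],
    [0,0,0],
    [0,0,0],
    [0,0,0],
    [0,0,0]
  ],
  "gripper": 0.068
}}

```text
clock: 16.25
position: [0.424, 0.2767, 0.2025]
ee_rot: [-0.002, 1.0, -0.0, 0.003]
contact_force: [0.5, 0.5, -0.6]
width: 0.068
gripper_force: 0.0
```

Emit:
{"method": "send_rows", "body": {
  "xyz": [
    [0.004,-0.02,0],
    [0.004,-0.04,0],
    [0.004,-0.045,0],
    [0.004,-0.045,0],
    [0.004,-0.045,0],
    [0.004,-0.045,0],
    [0.004,-0.045,0],
    [0.004,-0.045,0],
    [0.004,-0.045,0],
    [0.005,-0.045,0],
    [0.005,-0.045,0],
    [0.005,-0.035,0]
  ],
  "delta_rot": [
    [0,0,0],
    [0,0,0],
    [0,0,0],
    [0,0,0],
    [0,0,0],
    [0,0,0],
    [0,0,0],
    [0,0,0],
    [0,0,0],
    [0,0,0],
    [0,0,0],
    [0,0,0]
  ],
  "gripper": 0.085
}}

```text
clock: 17.45
position: [0.4729, -0.2269, 0.1981]
ee_rot: [0.0, 1.0, -0.001, -0.0]
contact_force: [0.8, -0.3, -0.5]
width: 0.085
gripper_force: 0.0
```

Emit:
{"method": "send_rows", "body": {
  "xyz": [
    [0,-0.0205,0],
    [0,0,0],
    [0,0,0]
  ],
  "delta_rot": [
    [0,0,0],
    [0,0,0],
    [0,0,0]
  ]
}}

```text
clock: 17.75
position: [0.4726, -0.2445, 0.1978]
ee_rot: [-0.001, 1.0, -0.001, -0.0]
contact_force: [-0.3, -0.1, -0.0]
width: 0.0849
gripper_force: 0.0
```

Emit:
{"method": "send_rows", "body": {
  "xyz": [
    [0,0,-0.02],
    [0,0,-0.03],
    [0,0,-0.03],
    [0,0,-0.02],
    [0,0,-0.02],
    [0,0,-0.02],
    [0,0,-0.015],
    [0,0,-0.009],
    [0,0,0],
    [0,0,0]
  ],
  "delta_rot": [
    [0,0,0],
    [0,0,0],
    [0,0,0],
    [0,0,0],
    [0,0,0],
    [0,0,0],
    [0,0,0],
    [0,0,0],
    [0,0,0],
    [0,0,0]
  ]
}}

```text
clock: 18.75
position: [0.4734, -0.2443, 0.0348]
ee_rot: [0.0, 1.0, 0.0, 0.0]
contact_force: [-0.2, 1.0, -0.1]
width: 0.0845
gripper_force: 0.0
```

Emit:
{"method": "send_rows", "body": {
  "xyz": [
    [0,0,0],
    [0,0,0],
    [0,0,0],
    [0,0,0],
    [0,0,0],
    [0,0,0],
    [0,0,0]
  ],
  "delta_rot": [
    [0,0,0],
    [0,0,0],
    [0,0,0],
    [0,0,0],
    [0,0,0],
    [0,0,0],
    [0,0,0]
  ],
  "gripper": 0.05,
  "force": 60
}}

```text
clock: 19.45
position: [0.4738, -0.2452, 0.0359]
ee_rot: [0.001, 1.0, 0.0, 0.001]
contact_force: [-0.7, 1.0, 5.9]
width: 0.0634
gripper_force: 66.3
```

Emit:
{"method": "send_rows", "body": {
  "xyz": [
    [0,0,0.003],
    [0,0,0.007],
    [0,0,0.02],
    [0,0,0.03],
    [0,0,0.035],
    [0,0,0.025],
    [0,0,0.01],
    [0,0,0.003],
    [0,0,0],
    [0,0,0]
  ],
  "delta_rot": [
    [0,0,0],
    [0,0,0],
    [0,0,0],
    [0,0,0],
    [0,0,0],
    [0,0,0],
    [0,0,0],
    [0,0,0],
    [0,0,0],
    [0,0,0]
  ]
}}

```text
clock: 20.45
position: [0.472, -0.2441, 0.1657]
ee_rot: [-0.001, 1.0, -0.0, -0.001]
contact_force: [0.5, 0.5, -3.3]
width: 0.0633
gripper_force: 67.5
```

Run:
```python
from h import *
a=grab('side'); b=grab('top'); print(readout.get_state()['position'])
save(a,'s7',(220,80,340,280),3); save(b,'t7',(145,165,275,255),6)
for C in (cloud(a),cloud(b)):
  for n,c,zs in (('honey',(.473,-.2445),(.135,.155)),('brown',(.4225,.276),(.03,.065)),('brownlid',(.4225,.276),(.087,.1)),('tin',(.4585,-.372),(.01,.065))):
    m=(abs(C[...,0]-c[0])<.04)&(abs(C[...,1]-c[1])<.04)&(C[...,2]>zs[0])&(C[...,2]<zs[1]); q=C[m]
    if len(q)>10: print(n,len(q),np.percentile(q,[2,98],axis=0).round(3).tolist())
```

```text
[ 0.47221883 -0.24418893  0.16579226]
honey 135 [[0.439, -0.276, 0.137], [0.501, -0.234, 0.155]]
brown 121 [[0.394, 0.251, 0.031], [0.444, 0.28, 0.064]]
brownlid 97 [[0.4, 0.257, 0.088], [0.44, 0.302, 0.099]]
tin 293 [[0.432, -0.4, 0.01], [0.485, -0.377, 0.064]]
honey 30 [[0.439, -0.266, 0.138], [0.462, -0.215, 0.152]]
brown 67 [[0.397, 0.243, 0.03], [0.457, 0.315, 0.064]]
brownlid 178 [[0.402, 0.254, 0.087], [0.441, 0.293, 0.098]]
tin 90 [[0.43, -0.39, 0.011], [0.48, -0.348, 0.064]]
```

View pics/s7.png

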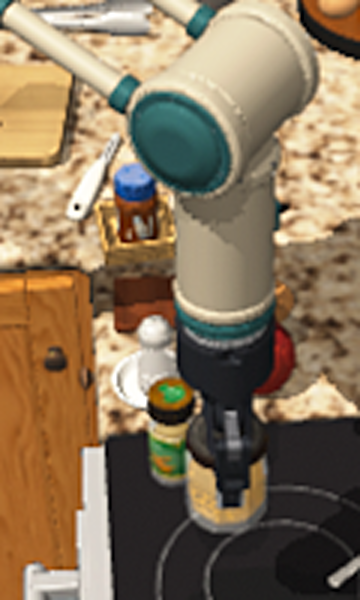

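The honey jar is held upright (228,480) and clear of the spice jar. The brown jar stands straight in the box (135,205).

Emit:
{"method": "send_rows", "body": {
  "xyz": [
    [0.007,0.02,0],
    [0.007,0.04,0],
    [0.007,0.045,0],
    [0.007,0.045,0],
    [0.007,0.045,0],
    [0.007,0.045,0],
    [0.007,0.045,0],
    [0.007,0.045,0],
    [0.007,0.04,0],
    [0.006,0.026,0],
    [0,0,0],
    [0,0,0]
  ],
  "delta_rot": [
    [0,0,0],
    [0,0,0],
    [0,0,0],
    [0,0,0],
    [0,0,0],
    [0,0,0],
    [0,0,0],
    [0,0,0],
    [0,0,0],
    [0,0,0],
    [0,0,0],
    [0,0,0]
  ]
}}

```text
clock: 21.75
position: [0.5414, 0.1515, 0.1662]
ee_rot: [0.001, 1.0, 0.001, -0.001]
contact_force: [-0.5, 0.1, -3.8]
width: 0.0638
gripper_force: 67.6
```

Emit:
{"method": "send_rows", "body": {
  "xyz": [
    [0,0,-0.015],
    [0,0,-0.025],
    [0,0,-0.03],
    [0,0,-0.02],
    [0,0,-0.01],
    [0,0,0],
    [0,0,0]
  ],
  "delta_rot": [
    [0,0,0],
    [0,0,0],
    [0,0,0],
    [0,0,0],
    [0,0,0],
    [0,0,0],
    [0,0,0]
  ]
}}

```text
clock: 22.45
position: [0.5427, 0.1507, 0.0679]
ee_rot: [0.0, 1.0, -0.0, 0.001]
contact_force: [0.5, 0.7, -3.5]
width: 0.0635
gripper_force: 67.6
```

Run:
```python
from h import *
a=grab('side'); b=grab('top'); print(readout.get_state()['position'])
save(a,'s8',(240,100,340,220),4.5)
for C in (cloud(a),cloud(b)):
  for n,c,zs in (('honey',(.54,.152),(.045,.085)),('apple',(.53,.031),(.03,.06))):
    m=(abs(C[...,0]-c[0])<.045)&(abs(C[...,1]-c[1])<.042)&(C[...,2]>zs[0])&(C[...,2]<zs[1]); q=C[m]
    if len(q)>10: print(n,len(q),np.percentile(q,[2,98],axis=0).round(3).tolist())
```

```text
[0.54319003 0.15116657 0.06862626]
honey 199 [[0.51, 0.113, 0.046], [0.575, 0.16, 0.085]]
apple 227 [[0.494, -0.002, 0.031], [0.566, 0.044, 0.06]]
honey 43 [[0.51, 0.116, 0.047], [0.535, 0.151, 0.083]]
apple 213 [[0.492, -0.004, 0.036], [0.561, 0.067, 0.06]]
```

View pics/s8.png

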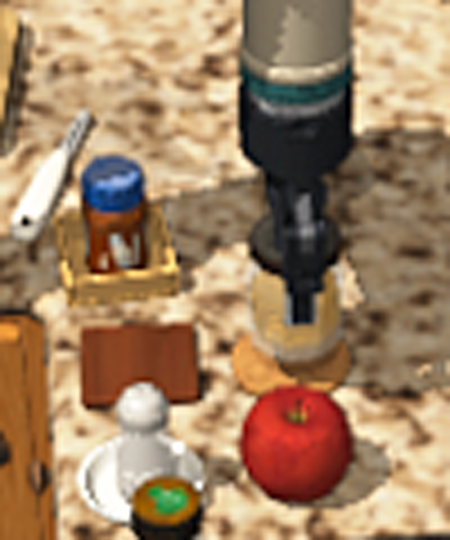

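The honey jar is upright above the cork coaster (295,355) and the apple is untouched. Its centre is about 2 mm too far ahead, so I'll correct that on the way down.

Emit:
{"method": "send_rows", "body": {
  "xyz": [
    [-0.002,0.001,-0.01],
    [0,0,-0.009],
    [0,0,-0.005],
    [0,0,-0.003],
    [0,0,-0.001],
    [0,0,-0.001],
    [0,0,0],
    [0,0,0]
  ],
  "delta_rot": [
    [0,0,0],
    [0,0,0],
    [0,0,0],
    [0,0,0],
    [0,0,0],
    [0,0,0],
    [0,0,0],
    [0,0,0]
  ]
}}

```text
clock: 23.35
position: [0.5391, 0.1523, 0.0399]
ee_rot: [0.0, 1.0, 0.0, -0.001]
contact_force: [-5.2, -1.0, 9.4]
width: 0.0636
gripper_force: 68.9
```

Touching. Next I'll release, rise and go to the tin.

Emit:
{"method": "send_rows", "body": {
  "xyz": [
    [0,0,0],
    [0,0,0],
    [0,0,0],
    [0,0,0],
    [0,0,0],
    [0,0,0.02],
    [0,0,0.04],
    [0,0,0.045],
    [0,0,0.035],
    [0,0,0.015]
  ],
  "delta_rot": [
    [0,0,0],
    [0,0,0],
    [0,0,0],
    [0,0,0],
    [0,0,0],
    [0,0,0],
    [0,0,0],
    [0,0,0],
    [0,0,0],
    [0,0,0]
  ],
  "gripper": 0.084
}}

```text
clock: 24.35
position: [0.542, 0.1526, 0.1974]
ee_rot: [-0.0, 1.0, -0.0, 0.003]
contact_force: [0.1, -0.2, -0.1]
width: 0.0838
gripper_force: 0.0
```

Emit:
{"method": "send_rows", "body": {
  "xyz": [
    [-0.007,-0.02,0],
    [-0.007,-0.04,0],
    [-0.007,-0.048,0],
    [-0.007,-0.048,0],
    [-0.007,-0.048,0],
    [-0.007,-0.048,0],
    [-0.007,-0.048,0],
    [-0.007,-0.048,0],
    [-0.007,-0.048,0],
    [-0.007,-0.048,0],
    [-0.006,-0.045,0],
    [-0.006,-0.025,0]
  ],
  "delta_rot": [
    [0,0,0],
    [0,0,0],
    [0,0,0],
    [0,0,0],
    [0,0,0],
    [0,0,0],
    [0,0,0],
    [0,0,0],
    [0,0,0],
    [0,0,0],
    [0,0,0],
    [0,0,0]
  ],
  "gripper": 0.08
}}

```text
clock: 25.55
position: [0.4574, -0.3657, 0.193]
ee_rot: [0.001, 1.0, -0.001, 0.0]
contact_force: [0.2, 0.2, -0.2]
width: 0.08
gripper_force: 0.0
```

Emit:
{"method": "send_rows", "body": {
  "xyz": [
    [0,-0.01,0],
    [0,0,0],
    [0,0,0]
  ],
  "delta_rot": [
    [0,0,0],
    [0,0,0],
    [0,0,0]
  ]
}}

```text
clock: 25.85
position: [0.4582, -0.3702, 0.1931]
ee_rot: [-0.001, 1.0, 0.0, -0.0]
contact_force: [0.7, 0.8, -0.3]
width: 0.0801
gripper_force: 0.0
```

Run:
```python
from h import *
a=grab('side'); b=grab('top'); print(readout.get_state()['position'])
save(a,'s9',(235,80,345,350),2.2)
for C in (cloud(a),cloud(b)):
  for n,c,zs in (('honey',(.54,.152),(.02,.08)),('honeytop',(.54,.152),(.087,.1)),('tin',(.4585,-.372),(.01,.065)),('sq',(.432,.159),(.006,.013))):
    m=(abs(C[...,0]-c[0])<.045)&(abs(C[...,1]-c[1])<.045)&(C[...,2]>zs[0])&(C[...,2]<zs[1]); q=C[m]
    if len(q)>10: print(n,len(q),np.percentile(q,[2,98],axis=0).round(3).tolist())
```

```text
[ 0.45838787 -0.36990657  0.19340117]
honey 22 [[0.564, 0.134, 0.032], [0.569, 0.151, 0.074]]
tin 286 [[0.432, -0.401, 0.011], [0.485, -0.378, 0.064]]
sq 179 [[0.39, 0.126, 0.006], [0.442, 0.202, 0.013]]
honey 123 [[0.505, 0.117, 0.022], [0.552, 0.171, 0.071]]
honeytop 366 [[0.507, 0.121, 0.088], [0.566, 0.177, 0.098]]
sq 424 [[0.392, 0.119, 0.006], [0.469, 0.199, 0.013]]
```

View pics/s9.png

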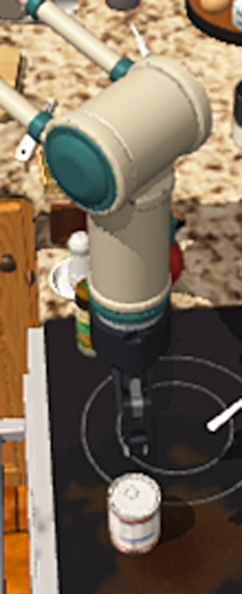

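The tin stands at (135,520), just below the fingers, and the depth puts the honey jar centred on its coaster. Now the tin.

Emit:
{"method": "send_rows", "body": {
  "xyz": [
    [0,-0.002,-0.02],
    [0,0,-0.03],
    [0,0,-0.03],
    [0,0,-0.02],
    [0,0,-0.02],
    [0,0,-0.02],
    [0,0,-0.015],
    [0,0,-0.008],
    [0,0,0],
    [0,0,0]
  ],
  "delta_rot": [
    [0,0,0],
    [0,0,0],
    [0,0,0],
    [0,0,0],
    [0,0,0],
    [0,0,0],
    [0,0,0],
    [0,0,0],
    [0,0,0],
    [0,0,0]
  ]
}}

```text
clock: 26.95
position: [0.4586, -0.3735, 0.031]
ee_rot: [0.0, 1.0, 0.0, 0.0]
contact_force: [0.4, -0.7, -0.5]
width: 0.0797
gripper_force: 0.0
```

Emit:
{"method": "send_rows", "body": {
  "xyz": [
    [0,0,0],
    [0,0,0],
    [0,0,0],
    [0,0,0],
    [0,0,0],
    [0,0,0],
    [0,0,0]
  ],
  "delta_rot": [
    [0,0,0],
    [0,0,0],
    [0,0,0],
    [0,0,0],
    [0,0,0],
    [0,0,0],
    [0,0,0]
  ],
  "gripper": 0.045,
  "force": 45
}}

```text
clock: 27.65
position: [0.4587, -0.3742, 0.0316]
ee_rot: [0.001, 1.0, -0.0, 0.001]
contact_force: [0.7, 0.3, 5.9]
width: 0.0562
gripper_force: 47.9
```

Emit:
{"method": "send_rows", "body": {
  "xyz": [
    [0,0,0.003],
    [0,0,0.007],
    [0,0,0.02],
    [0,0,0.03],
    [0,0,0.035],
    [0,0,0.025],
    [0,0,0.01],
    [0,0,0.003],
    [0,0,0],
    [0,0,0]
  ],
  "delta_rot": [
    [0,0,0],
    [0,0,0],
    [0,0,0],
    [0,0,0],
    [0,0,0],
    [0,0,0],
    [0,0,0],
    [0,0,0],
    [0,0,0],
    [0,0,0]
  ]
}}

```text
clock: 28.65
position: [0.4572, -0.373, 0.1616]
ee_rot: [-0.001, 1.0, -0.0, -0.001]
contact_force: [-0.3, -0.2, -2.7]
width: 0.0563
gripper_force: 48.2
```

Emit:
{"method": "send_rows", "body": {
  "xyz": [
    [-0.002,0.02,0],
    [-0.002,0.04,0],
    [-0.002,0.045,0],
    [-0.002,0.045,0],
    [-0.002,0.045,0],
    [-0.002,0.045,0],
    [-0.002,0.045,0],
    [-0.002,0.045,0],
    [-0.002,0.045,0],
    [-0.002,0.045,0],
    [-0.002,0.045,0],
    [-0.002,0.04,0]
  ],
  "delta_rot": [
    [0,0,0],
    [0,0,0],
    [0,0,0],
    [0,0,0],
    [0,0,0],
    [0,0,0],
    [0,0,0],
    [0,0,0],
    [0,0,0],
    [0,0,0],
    [0,0,0],
    [0,0,0]
  ]
}}

```text
clock: 29.85
position: [0.4328, 0.1332, 0.1622]
ee_rot: [0.0, 1.0, 0.0, -0.001]
contact_force: [1.5, -0.5, -1.5]
width: 0.0564
gripper_force: 48.3
```

Emit:
{"method": "send_rows", "body": {
  "xyz": [
    [-0.002,0.028,0],
    [0,0,0],
    [0,0,-0.015],
    [0,0,-0.025],
    [0,0,-0.03],
    [0,0,-0.02],
    [0,0,-0.01],
    [0,0,0],
    [0,0,0]
  ],
  "delta_rot": [
    [0,0,0],
    [0,0,0],
    [0,0,0],
    [0,0,0],
    [0,0,0],
    [0,0,0],
    [0,0,0],
    [0,0,0],
    [0,0,0]
  ]
}}

```text
clock: 30.75
position: [0.4325, 0.159, 0.0635]
ee_rot: [0.0, 1.0, -0.0, 0.0]
contact_force: [-0.2, 0.6, -1.1]
width: 0.0559
gripper_force: 48.5
```

Run:
```python
from h import *
a=grab('side'); print(readout.get_state()['position'])
save(a,'s10',(230,100,340,220),4.5)
C=cloud(a)
for n,c,zs in (('tin',(.432,.16),(.045,.065)),('sq',(.432,.159),(.006,.013)),('salt',(.4265,.033),(.03,.065))):
    m=(abs(C[...,0]-c[0])<.045)&(abs(C[...,1]-c[1])<.045)&(C[...,2]>zs[0])&(C[...,2]<zs[1]); q=C[m]
    if len(q)>10: print(n,len(q),np.percentile(q,[2,98],axis=0).round(3).tolist())
```

```text
[0.43291969 0.15916729 0.06401333]
tin 81 [[0.406, 0.129, 0.046], [0.46, 0.16, 0.064]]
sq 250 [[0.389, 0.122, 0.006], [0.472, 0.201, 0.013]]
salt 121 [[0.407, 0.013, 0.033], [0.446, 0.035, 0.064]]
```

View pics/s10.png

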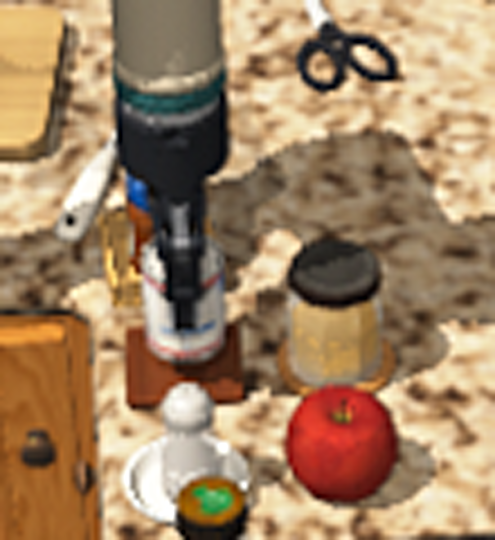

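The tin is upright over the square coaster (185,365), and the honey jar stands straight on the cork. I'll set the tin down.

Emit:
{"method": "send_rows", "body": {
  "xyz": [
    [0,0.001,-0.01],
    [0,0,-0.008],
    [0,0,-0.005],
    [0,0,-0.003],
    [0,0,-0.001],
    [0,0,-0.001],
    [0,0,0],
    [0,0,0]
  ],
  "delta_rot": [
    [0,0,0],
    [0,0,0],
    [0,0,0],
    [0,0,0],
    [0,0,0],
    [0,0,0],
    [0,0,0],
    [0,0,0]
  ]
}}

```text
clock: 31.6
position: [0.4316, 0.1602, 0.0365]
ee_rot: [0.0, 1.0, 0.0, -0.0]
contact_force: [-4.7, -0.3, 12.2]
width: 0.0563
gripper_force: 49.6
```

Emit:
{"method": "send_rows", "body": {
  "xyz": [
    [0,0,0],
    [0,0,0],
    [0,0,0],
    [0,0,0],
    [0,0,0],
    [0,0,0.02],
    [0,0,0.04],
    [0,0,0.045],
    [0,0,0.035],
    [0,0,0.015]
  ],
  "delta_rot": [
    [0,0,0],
    [0,0,0],
    [0,0,0],
    [0,0,0],
    [0,0,0],
    [0,0,0],
    [0,0,0],
    [0,0,0],
    [0,0,0],
    [0,0,0]
  ],
  "gripper": 0.078
}}

```text
clock: 32.6
position: [0.4339, 0.1607, 0.1939]
ee_rot: [-0.001, 1.0, -0.0, 0.003]
contact_force: [0.1, -0.2, -0.3]
width: 0.0776
gripper_force: 0.0
```

Emit:
{"method": "send_rows", "body": {
  "xyz": [
    [0,-0.03,0],
    [0,-0.045,0],
    [0,-0.045,0],
    [0,-0.045,0],
    [0,-0.045,0],
    [0,-0.045,0],
    [0,-0.045,0],
    [0,-0.045,0],
    [0,-0.045,0],
    [0,-0.03,0],
    [0,0,0],
    [0,0,0]
  ],
  "delta_rot": [
    [0,0,0],
    [0,0,0],
    [0,0,0],
    [0,0,0],
    [0,0,0],
    [0,0,0],
    [0,0,0],
    [0,0,0],
    [0,0,0],
    [0,0,0],
    [0,0,0],
    [0,0,0]
  ]
}}

```text
clock: 33.8
position: [0.4316, -0.2597, 0.1898]
ee_rot: [-0.001, 1.0, -0.001, -0.0]
contact_force: [0.4, 0.7, 0.9]
width: 0.078
gripper_force: 0.0
```

Run:
```python
from h import *
b=grab('top'); a=grab('side'); print(readout.get_state()['position'])
save(b,'t11',(145,165,305,255),5)
for C in (cloud(a),cloud(b)):
  for n,c,zs in (('tintop',(.432,.16),(.075,.087)),('honeytop',(.54,.152),(.087,.1)),('saltcap',(.4265,.033),(.08,.1)),('brownlid',(.4225,.276),(.085,.1)),('apple',(.53,.031),(.03,.06)),('spice',(.437,-.087),(.095,.115))):
    m=(abs(C[...,0]-c[0])<.042)&(abs(C[...,1]-c[1])<.042)&(C[...,2]>zs[0])&(C[...,2]<zs[1]); q=C[m]
    if len(q)>10: p=np.percentile(q,[2,98],axis=0); print(n,len(q),p.round(3).tolist(),p.mean(0).round(3))
```

```text
[ 0.4316636  -0.25847112  0.19003215]
honeytop 244 [[0.509, 0.121, 0.088], [0.567, 0.183, 0.099]] [0.538 0.152 0.094]
apple 220 [[0.496, -0.001, 0.031], [0.566, 0.041, 0.06]] [0.531 0.02  0.045]
tintop 221 [[0.404, 0.131, 0.075], [0.457, 0.183, 0.084]] [0.431 0.157 0.079]
honeytop 362 [[0.507, 0.121, 0.087], [0.565, 0.177, 0.098]] [0.536 0.149 0.093]
saltcap 102 [[0.412, 0.016, 0.082], [0.441, 0.045, 0.095]] [0.427 0.03  0.088]
brownlid 186 [[0.402, 0.254, 0.086], [0.441, 0.293, 0.097]] [0.421 0.274 0.092]
apple 206 [[0.492, -0.004, 0.034], [0.562, 0.067, 0.06]] [0.527 0.032 0.047]
spice 194 [[0.414, -0.106, 0.097], [0.455, -0.067, 0.114]] [ 0.435 -0.086  0.106]
```

View pics/t11.png

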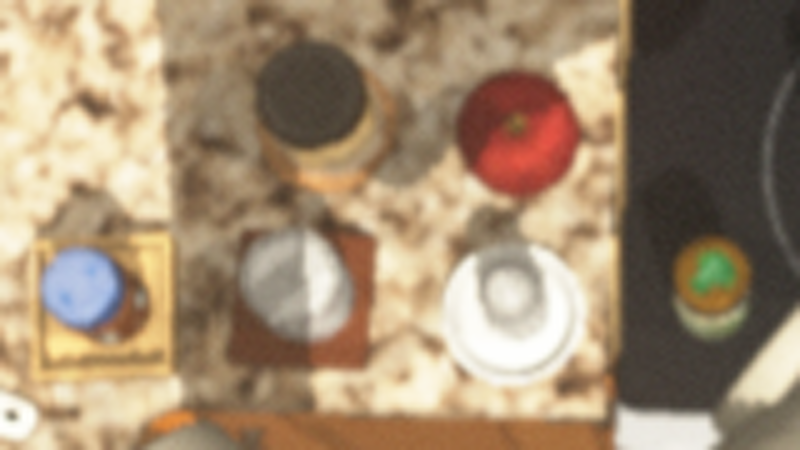

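All four stand upright and centred within about 4 mm: honey (312,95), tin (297,285), salt (510,295) and brown jar (82,288). The apple and spice jar haven't moved, and the gripper is clear of everything.

```bash
python3 -c "
from rig import order; print(order.sign_off())"
```

```text
the job is handed in; nothing more can be done
None
```

I handed the job in at about 34 s: honey jar, tin, salt shaker and brown jar each stand upright on their places, about 4 mm or less off centre by camera; the apple and spice jar stayed put (no verdict was returned).

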